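# Load a graphite block into a leaf drill jig with a lift lever

## Robot

A 6-joint arm with a two-finger parallel gripper is mounted at the origin on a cart in front of the work surface, level with it; the furniture and walls round the work are solid. World frame = base frame: x ahead of the robot, y to its left, z up, the work surface at z = 0. Lengths are in m, angles in rad, forces in N, time in s.
With the tool pointing down it reaches from about 0.35 to 1 m from the base axis. Payload 7.1 kg.
Tool frame: the origin (TCP) lies midway between the tips of the shut fingers; the grasp point (between the pads) lies 19 mm behind it; x points along the fingers, y is the direction in which the jaws open and shut, and the axes are right-handed (so a half turn about x gives the same grasp; the last joint's range is limited). The gripper opens to 85 mm and grips with 20 to 120 N. Pads are 22 mm wide; open, the fingers measure 114 mm over their backs; the gripper's body (76 mm by 85 mm) begins 54 mm behind the grasp point. The pads swing forward as they close: fully open they stand 13 mm farther back than shut.
Start: joints at [-1.202, 0.423, 1.63, -0, 1.089, -0.019], TCP at [0.236, -0.579, 0.231] pointing down, gripper open.
Joint ranges: [-3, 3], [-0.9, 2.11], [0.09, 2.58], [-1.31, 4.45], [0.11, 2.69], [-2.54, 2.54]. Speed limits (rad/s): [2.39, 2.39, 3.01, 3.14, 3.14, 3.14].

## Interface

Orientations are given as a unit quaternion [x, y, z, w].
In Python, from cell import manip, eyes, workorder gives the robot as it stands. The module is installed in compiled form; this text tells all that it offers.
- The arm moves only by the tool drive_tool, never from a script. Its argument "commands" is a list of rows, each a list of 3 entries, a list of its own where there are three numbers: the shift along the tool's x, y, z in mm, then the turn, a rotation vector about the tool's x, y, z in rad, then the opening, from 0 (shut) to 1 (fully open). A call has exactly 5 rows; each row is the pose to reach, as a shift and turn from the pose commanded when the call began, along the tool's axes at that moment; what a row does not reach only later rows make up. A row lasts 1/10 s, in which the tool goes at most 50 mm and 8.59 degrees, less where a joint would pass 70% of its speed; a pose out of reach is approached as far as the arm can. A call with a gripper value outside its range is refused whole. The fingers move at their own pace and stop on an object; "force" is the grip in N (left out, the last holds). Time passes only in rows, so rows that repeat a pose let the fingers close, or fill a call up. It gives the time, the measured TCP pose, the force and the opening at its end, in the units of the state.
- manip.state(): the state, without advancing time (a new reading comes with each control period).
- eyes.snapshot(name): name is "scene" or "top"; returns a dict with "color" (480x640x3 uint8, red, green, blue), "K" (3x3 intrinsics, pixels), "rvec" (rotation vector, rad) and "tvec" (3), from world to camera coordinates, as OpenCV has them. Camera axes: x right, y down, z forward; pixel columns grow to the right and rows downward; lengths in m; the calibration is good to about 2 mm. A picture is of the moment at which its call begins. There is no depth.
- workorder.sign_off(): hands the job in, once; it reports no verdict.
Trained networks look in the newest picture that a camera, given by its name, has taken for a name from the list of things; names that differ only in an ending like _2 or _b are one class to them, and where a whole thing is asked for, a point or a joint stands for the part that bears it (a point fixed in the world has none). Each returns a list of dicts, best first, with "p" (0 to 1); they miss things now and then, are a little off and sometimes report something else, mostly with a low value. They report only what shows in the picture. A call takes as long as a camera call.
- eyes.find_in(camera, target): "position" ([x, y, z] in m, in world coordinates, good to about 4 mm: the middle of the surface that is visible of it).
- eyes.trace(camera, target): "pixels" (480x640 bool, what is visible of it).
The state is a dict: "clock": time; "q": joint angles; "qvel": joint speeds; "tau": joint torques, N m; "tcp_pos": TCP position; "eef_rot": TCP orientation; "ft_force": force on the tool from outside, world axes, zero at the start; "wrist_torque": the same for the moment, N m; "gripper_width": opening from 0.0 (shut) to 1.0 (fully open).
Only numpy, scipy, OpenCV 4.12 (cv2) and the standard library are available. Lean on these libraries where they do the work, as an engineer would, in place of code of your own. Each camera call takes 0.05 s, during which the arm holds its last target. There are 200 camera calls.

## Task

Load the graphite block into the drill jig: press the long end of the lift lever down until the spring catch holds it and the heavy steel leaf stays up, push the block along its channel fully home against the back stop, then press the catch's tail down so that the leaf comes down flat on the block. Only press and push with the fingers: pick nothing up, keep the hand off the leaf itself, and leave the other things on the bench where they are.

Things in the scene. Friction and masses are not known exactly. Their poses are not given: they have to be found in the camera images.
- drill_jig: leaf drill jig screwed to the bench: grey-painted steel base plate 242 x 100 x 12 mm with a wing at +y under the lever, carrying a channel, a hinged steel leaf, a lift lever and a catch. Origin at bench height on the channel's centre line; x points along the channel to the back stop (roughly away from the robot), y to the lever's side, z up. Offsets (x, y, z) in these texts are mm in this frame
- nest_home (a point): where the block's origin belongs when fully home: jig (-16, 0, 12), on the base plate; axes as the jig's. Channel rails: 47 mm apart inside, tops at z = 34, x -20 to 25, with lead-ins that open evenly to 80 mm apart at x = -80. Back stop: front face at x = 25, top at z = 72. The base is flat and open in front of the lead-ins
- graphite_block: black graphite block 82 x 44 x 76 mm (x, y, z), about 0.5 kg, standing loose on the front of the jig's base, its long side roughly along the channel (within 7 degrees); origin at the centre of its underside, z up. Both ends look the same. Pushed at the middle of its rear end, about mid-height, it slides and the lead-ins straighten it
- lift_lever (a joint): lift lever: steel bar 14 mm wide, 12 mm thick, along jig x at y = 62, pivoted at (-35, 62, 90), short end under a pin of the leaf. 0: rest, long end up; grows as the long end is pressed down; about 0.42 rad: held by the catch; 0.48: hard stop. Takes about 3 to 10 N at the pad; the leaf is damped, so press at 40 mm/s or slower. Let go before it is caught, it rises again
- lever_pad (a point): centre of the top of the flat ribbed pad (44 x 34 mm) at the lever's long end, 128 mm from the pivot toward the robot; at rest at about (-159, 62, 123) in the jig's frame; it goes down about 51 mm to the latched position, 60 mm to the hard stop; its z axis is square to the pad
- leaf_hinge (a joint): angle of the hinged leaf. 0: resting on its studs, front edge low; about 0.12 rad: lying flat on the block when that is home; about 0.5 rad: up, lever latched. Damped: it takes 1 to 2 s to come down
- leaf: the leaf: heavy steel plate 74 x 62 x 18 mm with a drill bush, moves with joint leaf_hinge; origin on its hinge axis (along y, at jig (50, 0, 97)), reaching 72 mm along its own -x. At rest its front lower edge is at z = 80, so the block (top at z = 88) cannot pass; with the lever latched the edge is at z = 115 and the bush's top at z = 137
- catch (a joint): spring catch beside the lever, pivot at jig (-115, 74, 40): an upright hook over a pin on the lever, and a tail with a pad standing out to +y. 0: closed by its spring; grows as the tail's pad is pressed down; the lever is freed at about 0.2 rad; 0.35: hard stop. It gives way by itself when the lever is pressed down past it
- catch_pad (a point): centre of the top of the pad (26 x 26 mm) on the catch's tail, 70 mm out from the catch's pivot; at rest at jig (-115, 144, 65); moves down about 14 mm to free the lever, 24 mm to the hard stop; takes about 3 to 6 N. The lever then rises beside it, at y = 45 to 79 and below z = 130
- alu_cup: small tapered aluminium core 33 mm wide, 34 mm high, standing beside the jig at -y, leave alone; origin under its centre
- carbide_burr: carbide burr 73 mm long lying beside the jig at -y, leave alone
- paste_jar: paste jar 55 mm wide, 46 mm high, near the bench's front left, leave alone
- oil_bottle: oil bottle 44 mm wide, 142 mm high, behind the jig, leave alone
- calliper: calliper 200 mm long lying right of the jig, leave alone
- stone_stick_3: grey stone stick 120 mm long lying at the bench's front edge, leave alone

How it is judged:
On the way, in this order (a step that is already met when the one before it is completed fails the run):
1. the lever is down and the leaf is up, the block still outside (value of joint lift_lever above 0.38 rad and value of joint leaf_hinge above 0.42 rad and x of graphite_block in the frame of nest_home below -0.03 m), for 0.2 s.
2. the block is home against the back stop while the caught lever holds the leaf up (value of joint lift_lever above 0.38 rad and value of joint leaf_hinge above 0.42 rad and value of joint catch below 0.08 rad and x of graphite_block in the frame of nest_home above -0.004 m), for 0.2 s.
At the end, for the whole second after the job is handed in: The block is within 4 mm of the back stop and square in the channel (6 mm, 0.08 rad), the leaf lies on it (leaf 0.08 to 0.16 rad, more than 2 N between them), the lever is up again (under 0.2 rad), the catch is closed (under 0.08 rad) and everything is at rest (x of graphite_block in the frame of nest_home above -0.004 m and horizontal distance between graphite_block and nest_home below 0.006 m and angle between the x axis of graphite_block and the x axis of drill_jig, either way round below 0.08 rad and value of joint leaf_hinge between 0.08 and 0.16 rad and contact force between leaf and graphite_block above 2 N and value of joint lift_lever below 0.2 rad and value of joint catch below 0.08 rad and linear speed of graphite_block below 0.01 m/s); the robot touches nothing.
It fails at once if the block is lifted off the jig or tipped over (z of graphite_block in the frame of nest_home above 0.01 m or angle between graphite_block's own z axis and vertical above 0.3 rad).
It fails at once if the hand or arm pushes the leaf itself (contact force between any of the fingers, the arm and leaf above 2 N).
It fails at once if one of the other things is moved (distance of any of alu_cup, carbide_burr, paste_jar, oil_bottle, calliper, stone_stick_3 from where it was at the start of the episode above 0.025 m).
It also fails if it takes over 56 s, if anything falls off the work surface, if the arm or the gripper's body presses on something with over 40 N, if the wrist force passes 120 N, or if a joint passes its speed limit or range.

## Working session

There is one attempt and no reset: what is moved stays moved. The work goes in short steps, Python scripts to look and compute and a tool call to move; the robot and the scene stay as the last step left them, time stands still between calls to the robot, and variables do not carry over. Pictures are saved under pics/ and viewed, about 8 in all and at most 12, crops included, and the job is handed in when it is done.

Besides the shell and the picture viewer there is one more tool, called after "Request:" as name([rows], argument=value, ...), one row to a line, values as JSON. drive_tool: Moves the arm, as the interface text tells. Its arguments: {"type":"object","properties":{"commands":{"type":"array","items":{"type":"array"}},"force":{"type":"number"}},"required":["commands"]}

```bash
mkdir -p pics; cat > h.py <<'E'
from cell import manip, eyes, workorder
import numpy as np, cv2
from scipy.spatial.transform import Rotation as R
def snap(n,f=None):
    s=eyes.snapshot(n)
    if f: cv2.imwrite('pics/'+f,s['color'][:,:,::-1])
    return s
def proj(s,p):
    return cv2.projectPoints(np.array(p,float).reshape(-1,1,3),s['rvec'],s['tvec'],s['K'],None)[0][:,0]
def unproj(s,uv,z):
    Rm=cv2.Rodrigues(s['rvec'])[0];c=-Rm.T@s['tvec'].ravel()
    d=Rm.T@np.linalg.inv(s['K'])@np.array([uv[0],uv[1],1.])
    return c+d*(z-c[2])/d[2]
E
python3 - <<'E'
from h import *
st=manip.state();print(st)
for c in('scene','top'):
    s=snap(c,c+'1.png');Rm=cv2.Rodrigues(s['rvec'])[0];print(c,-Rm.T@s['tvec'].ravel(),Rm[2])
    for t in('drill_jig','graphite_block','lever_pad','catch_pad','leaf','lift_lever','catch','alu_cup','paste_jar','oil_bottle','calliper','stone_stick_3'):
        print(c,t,[(np.round(d['position'],3),round(d['p'],2)) for d in eyes.find_in(c,t)[:2]])
E
```

```text
{'clock': 0.0, 'q': array([-1.20199183e+00,  4.23817110e-01,  1.63071364e+00,  2.93528570e-06,
        1.08862578e+00, -1.90080340e-02]), 'qvel': array([-0.00036193,  0.00109648, -0.00045774, -0.0002638 , -0.00096012,
       -0.000832  ]), 'tau': array([ 1.89044091e-03, -5.57379091e+01, -2.81738913e+01,  6.86214162e-05,
        7.40681455e-03, -1.76968626e-06]), 'tcp_pos': array([ 0.23616843, -0.57805023,  0.23055123]), 'eef_rot': array([-0.69375948, -0.13679894,  0.69395009, -0.13570967]), 'ft_force': array([ 0.47663551, -0.39261658,  1.49475839]), 'wrist_torque': array([-0.02022758, -0.00366815, -0.03720173]), 'gripper_width': 0.9984442098817385}
scene [-0.02130284  0.71429651  0.68284652] [ 0.54414147 -0.63007687 -0.55399747]
scene drill_jig [(array([0.566, 0.254, 0.03 ]), 0.97), (array([0.472, 0.22 , 0.074]), 0.38)]
scene graphite_block [(array([0.472, 0.222, 0.076]), 0.63), (array([0.507, 0.271, 0.114]), 0.28)]
scene lever_pad [(array([0.509, 0.274, 0.113]), 0.71), (array([0.742, 0.071, 0.072]), 0.39)]
scene catch_pad [(array([0.519, 0.318, 0.07 ]), 0.83), (array([0.562, 0.253, 
[... 693 characters left out ...]
0.204, 0.087]), 0.65), (array([0.523, 0.341, 0.066]), 0.44)]
top lever_pad [(array([0.512, 0.267, 0.118]), 0.7)]
top catch_pad [(array([0.522, 0.344, 0.062]), 0.48)]
top leaf [(array([0.634, 0.188, 0.102]), 0.71), (array([0.532, 0.108, 0.015]), 0.66)]
top lift_lever [(array([0.514, 0.271, 0.115]), 0.89), (array([0.632, 0.194, 0.104]), 0.63)]
top catch [(array([0.527, 0.34 , 0.066]), 0.57)]
top alu_cup [(array([0.532, 0.112, 0.014]), 0.44)]
top paste_jar [(array([0.353, 0.385, 0.047]), 0.74)]
top oil_bottle [(array([0.746, 0.067, 0.081]), 0.62)]
top calliper [(array([ 0.45 , -0.231,  0.007]), 0.86)]
top stone_stick_3 [(array([0.359, 0.097, 0.012]), 0.67), (array([0.526, 0.341, 0.063]), 0.19)]
```

View pics/top1.png

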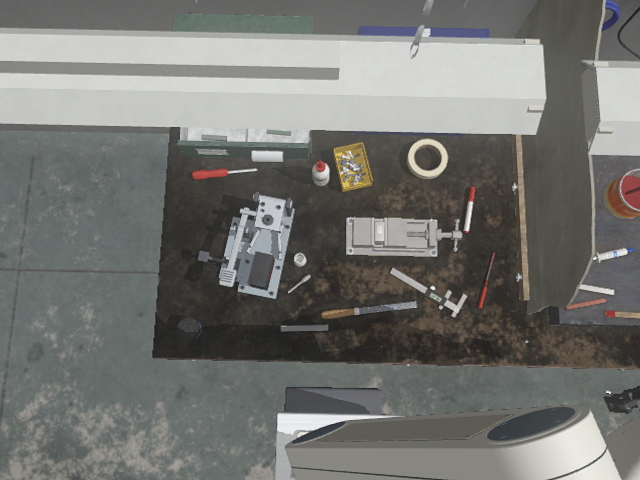

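View pics/scene1.png

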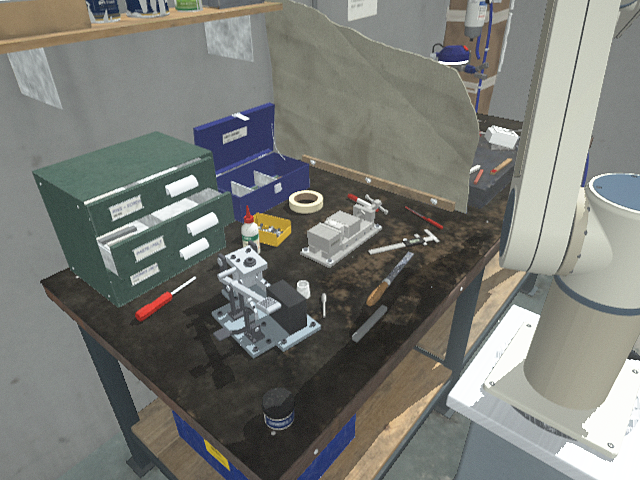

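The top view shows the jig with its leaf near (270,213), the block at (262,268), the lever pad at (227,277) and the catch pad at (204,256). Yaw is about -15°. Next I'll fit the jig pose and overlay it on the image.

```bash
cat > fit.py <<'E'
from h import *
from scipy.optimize import least_squares
def T(p,pts):
    c,s=np.cos(p[2]),np.sin(p[2]);pts=np.array(pts,float)/1000
    return np.c_[p[0]+c*pts[:,0]-s*pts[:,1],p[1]+s*pts[:,0]+c*pts[:,1],pts[:,2]]
def fit(obs,p0=(.64,.2,-.25)):
    def f(p): return np.concatenate([((proj(s,T(p,[o[0] for o in ob]))-np.array([o[1] for o in ob]))).ravel() for s,ob in obs])
    r=least_squares(f,p0,loss='soft_l1');return r.x,f(r.x).reshape(-1,2)
E
python3 - <<'E'
from fit import *
import pickle
st=snap('top');ss=snap('scene');pickle.dump((st,ss),open('s.pkl','wb'))
for c in('top','scene'):
    for t in('lever_pad','catch_pad','leaf'):
        d=eyes.trace(c,t)
        if d: v,u=np.nonzero(d[0]['pixels']);print(c,t,d[0]['p'],len(u),u.mean(),v.mean(),u.min(),u.max(),v.min(),v.max())
p,r=fit([(st,[((-159,62,123),(227,277)),((-115,144,65),(204,256))])]);print(p,r)
L=[((-159,62,123),'lp'),((-115,144,65),'cp'),((50,0,97),'h'),((-20,-50,12),'b')]
out=[]
for s,(u0,v0,w,h) in((st,(180,180,130,130)),(ss,(200,235,130,130))):
    k=4.5 if s is st else 4.5
    k=3.07
    im=cv2.resize(s['color'][v0:v0+h,u0:u0+w,::-1],None,fx=6,fy=6,interpolation=cv2.INTER_CUBIC)
    def D(a,col):
        q=((proj(s,T(p,a))-[u0,v0]+.5)*6).astype(np.int32);cv2.polylines(im,[q],True,col,1)
    D([(-181,45,123),(-137,45,123),(-137,79,123),(-181,79,123)],(0,0,255))
    D([(-128,131,65),(-102,131,65),(-102,157,65),(-128,157,65)],(0,255,0))
    D([(25,-40,72),(25,40,72)],(255,0,255));D([(-20,-23.5,34),(25,-23.5,34)],(255,255,0));D([(-20,-50,12),(-180,-50,12)],(0,255,255));D([(50,-31,97),(50,31,97)],(255,0,0))
    im=im[:600,:]
    out.append(cv2.copyMakeBorder(cv2.resize(im,(0,0),fx=.76,fy=.76) if 0 else im,0,0,0,0,0))
cv2.imwrite('pics/top2.png',out[0][:600]);cv2.imwrite('pics/scene2.png',out[1][:600])
E
```

```text
top lever_pad 0.88 620 232.45806451612904 257.33870967741933 220 246 215 286
top catch_pad 0.71 194 208.70618556701032 257.5360824742268 197 227 251 263
top leaf 0.92 914 267.62472647702407 213.06455142231948 240 285 197 231
scene lever_pad 0.82 712 252.4873595505618 296.6376404494382 220 280 277 314
scene catch_pad 0.88 347 236.93659942363112 326.64841498559076 215 254 307 340
scene leaf 0.74 844 243.08649289099526 263.2191943127962 219 265 247 278
[ 0.61297283  0.18714986 -0.2106925 ] [[ 0.22787061  0.20953918]
 [-0.24045185 -0.22484442]]
```

View pics/top2.png

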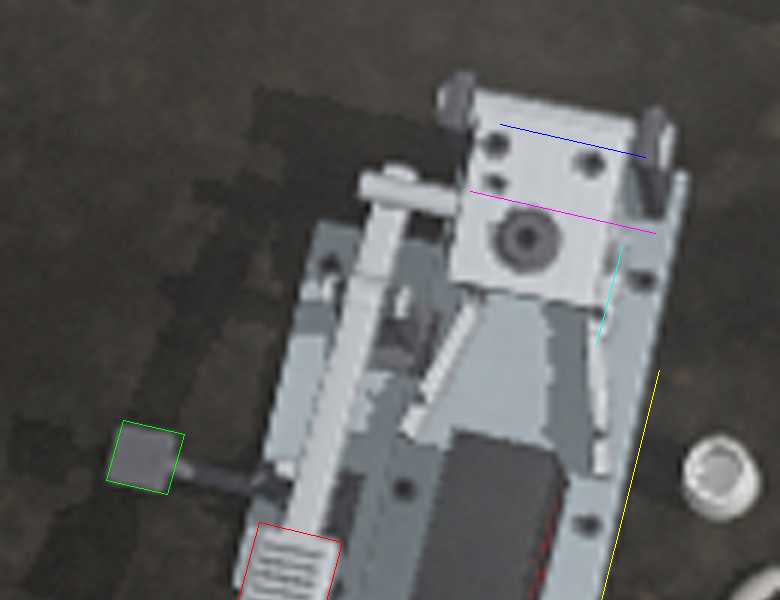

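View pics/scene2.png

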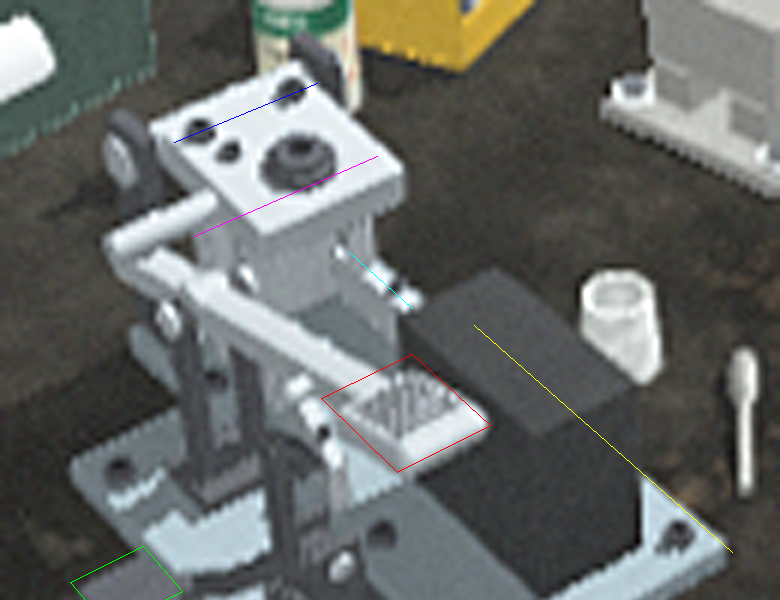

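The leaf sits a few pixels left of the model in the overlay, so I'll refit with the leaf corners. Leaf top corners in the top crop: (475,88), (637,118), (607,308), (450,280).

```bash
python3 - <<'E'
from fit import *
import pickle
st,ss=pickle.load(open('s.pkl','rb'))
def A(u0,v0,l): return [(a,((x+.5)/6-.5+u0,(y+.5)/6-.5+v0)) for a,(x,y) in l]
lf=[(52,31,106),(52,-31,106),(-22,-31,97),(-22,31,97)]
ot=A(180,180,[((-115,144,65),(145,458))]+list(zip(lf,[(475,88),(637,118),(607,308),(450,280)])))+[((-159,62,123),(227.2,277.5))]
os=A(200,235,[((-159,62,123),(408,414))]+list(zip(lf,[(150,125),(300,65),(405,170),(265,225)])))
p,r=fit([(st,ot),(ss,os)]);print(p);print(r.round(1).tolist())
np.save('jig.npy',p)
def crop(s,u0,v0,w,h,k,f):
    im=cv2.resize(s['color'][v0:v0+h,u0:u0+w,::-1],None,fx=k,fy=k,interpolation=cv2.INTER_CUBIC)
    def D(a,col):
        q=((proj(s,T(p,a))-[u0,v0]+.5)*k).astype(np.int32);cv2.polylines(im,[q],True,col,1)
    D([(-181,45,123),(-137,45,123),(-137,79,123),(-181,79,123)],(0,0,255))
    D([(-128,131,65),(-102,131,65),(-102,157,65),(-128,157,65)],(0,255,0))
    D(lf,(255,0,0));D([(-80,-40,34),(-20,-23.5,34),(-20,-23.5,34)],(0,255,255));D([(-80,40,34),(-20,23.5,34),(-20,23.5,34)],(0,255,255))
    return im
a=crop(st,195,190,100,115,4,0)
b=crop(ss,205,240,100,115,4,0)
cv2.imwrite('pics/fit3.png',np.hstack([a,b]))
print('lever',T(p,[(-159,62,123)]),'catch',T(p,[(-115,144,65)]),'home',T(p,[(-16,0,12)]))
E
```

```text
[ 0.61748712  0.1903134  -0.17596317]
[[-0.1, 0.3], [1.9, 2.7], [-0.5, 2.4], [-1.5, 0.3], [-0.0, 0.1], [0.8, -0.8], [-0.3, -1.2], [0.2, -0.5], [-1.3, -0.7], [0.1, -0.8], [-0.6, 1.3]]
lever [[0.47179584 0.27919001 0.123     ]] catch [[0.52947104 0.35222131 0.065     ]] home [[0.60173419 0.1931143  0.012     ]]
```

View pics/fit3.png

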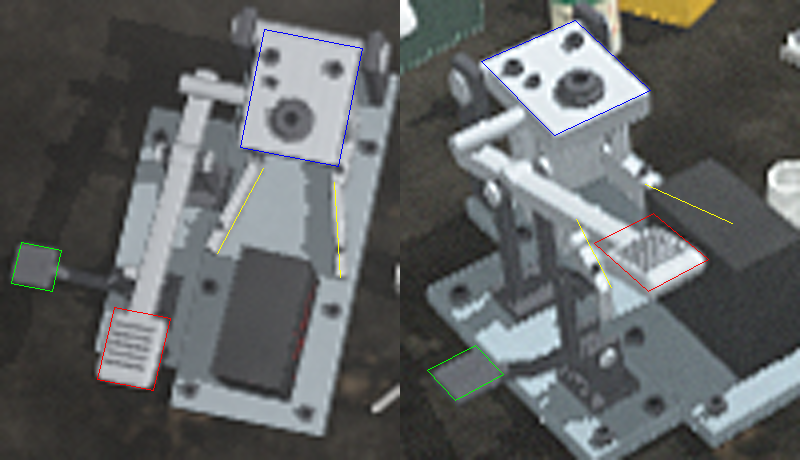

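The fit holds to about 3 mm and the outlines sit on the pads and the leaf. Now the block and the move numbers.

```bash
cat > mv.py <<'E'
from fit import *
p=np.load('jig.npy');J=R.from_euler('z',p[2])
def ori(tilt=20,sg=1):
    t=np.radians(tilt);x=np.array([np.sin(t),0,-np.cos(t)]);y=np.array([0,sg,0.])
    return J*R.from_matrix(np.c_[x,y,np.cross(x,y)])
def injig(w): return (J.inv().apply(np.array(w)-[p[0],p[1],0])*1000).round(1)
def go(target,tilt=20,sg=1):
    s=manip.state();Q=R.from_quat(s['eef_rot']);w=T(p,[target])[0]
    print('clk',round(s['clock'],2),'jig',injig(s['tcp_pos']),'F',s['ft_force'].round(1),'| shift',(Q.inv().apply(w-s['tcp_pos'])*1000).round(1),'turn',(Q.inv()*ori(tilt,sg)).as_rotvec().round(3))
E
python3 - <<'E'
from mv import *
import pickle
st,ss=pickle.load(open('s.pkl','rb'))
for c in [(243,249),(213,372),(265,320),(317,270)]:
    print(injig(unproj(st,((c[0]+.5)/4-.5+195,(c[1]+.5)/4-.5+190),.088)))
Q=R.from_quat(manip.state()['eef_rot']).as_matrix();print(Q.round(2))
for s in(1,-1): go((-159,62,175),20,s)
for n,l in(('scene',.95),('top',.9)):
  d=eyes.trace(n,'graphite_block');
  if d: v,u=np.nonzero(d[0]['pixels']);print(n,d[0]['p'],len(u),u.mean(),v.mean(),cv2.minAreaRect(np.c_[u,v].astype(np.float32)))
E
```

```text
[-82.5  16.5  88. ]
[-160.2   17.9   88. ]
[-122.9   -6.2   88. ]
[-86.4 -30.8  88. ]
[[-0.    0.38 -0.93]
 [-0.   -0.93 -0.38]
 [-1.    0.    0.  ]]
clk 1.7 jig [-240.6 -823.7  231.3] F [-0.6 -1.  -0.3] | shift [  56.3 -705.1 -542.3] turn [-2.544 -0.13   0.449]
clk 1.7 jig [-240.6 -823.7  231.3] F [-0.6 -1.  -0.3] | shift [  56.3 -705.1 -542.3] turn [0.558 0.34  0.098]
scene 0.65 1402 288.06776034236805 307.52853067047073 ((286.1046142578125, 306.88311767578125), (53.657379150390625, 36.556053161621094), 41.82017135620117)
top 0.63 283 303.3250883392226 327.88339222614843 ((303.5099792480469, 327.69952392578125), (6.841453552246094, 47.0911750793457), 87.1375961303711)
```

Request:
drive_tool([
  [[0,-35,-27],[0.112,0.068,0.02],0],
  [[0,-71,-54],[0.223,0.136,0.04],0],
  [[0,-106,-81],[0.335,0.204,0.059],0],
  [[0,-142,-108],[0.446,0.272,0.078],0],
  [[0,-177,-135],[0.558,0.34,0.098],0],
], force=40)

```text
clock: 2.3
tcp_pos: [0.2945, -0.3624, 0.2316]
eef_rot: [0.817, -0.074, -0.57, -0.052]
ft_force: [1.8, 0.4, -0.6]
gripper_width: 0.141
```

```bash
python3 -c "
from mv import *
go((-159,62,190),20,-1);print(manip.state()['q'].round(2))"
```

```text
clk 2.3 jig [-221.2 -600.7  231.6] F [ 1.8  0.4 -0.6] | shift [  59.9 -663.   -40.4] turn [-0.006 -0.003 -0.001]
[-1.09  0.1   2.13  0.42  0.73  0.37]
```

Request:
drive_tool([
  [[0,-48,-8],[0,0,0],0],
  [[0,-96,-16],[0,0,0],0],
  [[0,-144,-24],[0,0,0],0],
  [[0,-192,-32],[0,0,0],0],
  [[0,-240,-40],[0,0,0],0],
])

```text
clock: 2.8
tcp_pos: [0.3737, -0.1325, 0.2458]
eef_rot: [0.817, -0.072, -0.57, -0.051]
ft_force: [0.7, -1.0, -0.5]
gripper_width: 0.004
```

Request:
drive_tool([
  [[0,-48,0],[0,0,0],0],
  [[0,-96,0],[0,0,0],0],
  [[0,-144,0],[0,0,0],0],
  [[0,-192,0],[0,0,0],0],
  [[0,-240,0],[0,0,0],0],
])

```text
clock: 3.3
tcp_pos: [0.4148, 0.1004, 0.2459]
eef_rot: [0.817, -0.072, -0.57, -0.051]
ft_force: [2.0, -1.6, 0.3]
gripper_width: 0.003
```

```bash
python3 -c "
from mv import *
go((-159,62,150),20,-1);print(manip.state()['q'].round(2))"
```

```text
clk 3.3 jig [-183.8 -124.1  245.9] F [ 2.  -1.6  0.3] | shift [  98.8 -185.9    9.7] turn [-0.    -0.002  0.001]
[ 0.33 -0.02  2.22 -0.27  0.65  2.27]
```

The wrist is near its limit, so I'll use the equivalent half turn about the tool x axis in the other direction.

Request:
drive_tool([
  [[0,0,0],[-0.149,0,0],0],
  [[0,0,0],[-0.298,0,0],0],
  [[0,0,0],[-0.447,0,0],0],
  [[0,0,0],[-0.596,0,0],0],
  [[0,0,0],[-0.745,0,0],0],
])

```text
clock: 3.8
tcp_pos: [0.4147, 0.0983, 0.2454]
eef_rot: [0.778, 0.143, -0.558, 0.252]
ft_force: [0.1, -0.1, -0.1]
gripper_width: -0.001
```

Request:
drive_tool([
  [[0,0,0],[-0.149,0,0],0],
  [[0,0,0],[-0.298,0,0],0],
  [[0,0,0],[-0.447,0,0],0],
  [[0,0,0],[-0.596,0,0],0],
  [[0,0,0],[-0.745,0,0],0],
])

```text
clock: 4.3
tcp_pos: [0.4147, 0.0981, 0.2454]
eef_rot: [0.633, 0.336, -0.467, 0.518]
ft_force: [0.7, -0.1, -0.3]
gripper_width: -0.004
```

Request:
drive_tool([
  [[0,0,0],[-0.149,0,0],0],
  [[0,0,0],[-0.298,0,0],0],
  [[0,0,0],[-0.447,0,0],0],
  [[0,0,0],[-0.596,0,0],0],
  [[0,0,0],[-0.745,0,0],0],
])

```text
clock: 4.8
tcp_pos: [0.4147, 0.0981, 0.2454]
eef_rot: [0.401, 0.483, -0.313, 0.713]
ft_force: [-0.4, 0.2, 0.3]
gripper_width: 0.003
```

Request:
drive_tool([
  [[0,0,0],[-0.149,0,0],0],
  [[0,0,0],[-0.298,0,0],0],
  [[0,0,0],[-0.447,0,0],0],
  [[0,0,0],[-0.596,0,0],0],
  [[0,0,0],[-0.745,0,0],0],
])

```text
clock: 5.3
tcp_pos: [0.4147, 0.0981, 0.2454]
eef_rot: [0.114, 0.564, -0.116, 0.81]
ft_force: [0.3, 0.3, 0.1]
gripper_width: 0.002
```

```bash
python3 -c "
from mv import *
go((-159,62,150),20,1);print(manip.state()['q'].round(2))"
```

```text
clk 5.3 jig [-183.5 -126.3  245.4] F [0.3 0.3 0.1] | shift [ 98.1 184.4 -38.7] turn [-0.156  0.    -0.001]
[ 0.32 -0.02  2.22 -0.27  0.65 -0.73]
```

Request:
drive_tool([
  [[0,40,-8],[-0.08,0,0],0],
  [[0,80,-16],[-0.156,0,0],0],
  [[0,125,-25],[-0.156,0,0],0],
  [[30,165,-35],[-0.156,0,0],0],
  [[60,184,-39],[-0.156,0,0],0],
])

```text
clock: 5.8
tcp_pos: [0.4609, 0.2852, 0.1864]
eef_rot: [0.054, 0.57, -0.071, 0.817]
ft_force: [-0.3, -0.5, 0.1]
gripper_width: -0.002
```

```bash
python3 -c "
from mv import *
go((-159,62,128),20,1);print(manip.state()['q'].round(2))
snap('top','t4.png');s=snap('scene');im=np.hstack([cv2.resize(eyes.snapshot('top')['color'][180:320,170:310],(400,400)),cv2.resize(s['color'][210:350,180:320],(400,400))]);cv2.imwrite('pics/v4.png',im[:,:,::-1])"
```

```text
clk 5.8 jig [-170.7   66.   186.4] F [-0.3 -0.5  0.1] | shift [58.9 -4.3 -9.1] turn [-0.004  0.003 -0.005]
[ 0.67  0.29  2.02 -0.44  0.64 -0.39]
```

View pics/v4.png

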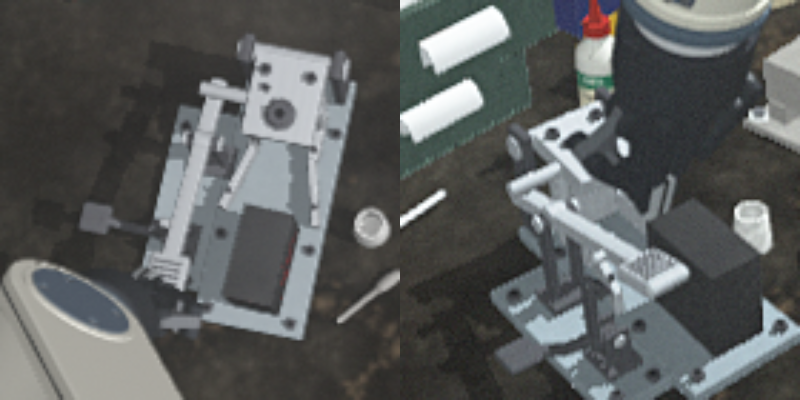

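The fingertips are right above the lever pad and nothing on the bench has moved. Descending next.

Request:
drive_tool([
  [[15,-1,-1],[0,0,0],0],
  [[30,-2,-3],[0,0,0],0],
  [[42,-4,-5],[0,0,0],0],
  [[50,-4,-5],[0,0,0],0],
  [[53,-4,-5],[0,0,0],0],
])

```text
clock: 6.45
tcp_pos: [0.4722, 0.2741, 0.1344]
eef_rot: [0.053, 0.571, -0.074, 0.816]
ft_force: [0.2, 0.6, -0.1]
gripper_width: 0.001
```

Request:
drive_tool([
  [[3,0,-1],[0,0,0],0],
  [[6,0,-2],[0,0,0],0],
  [[9,0,-3],[0,0,0],0],
  [[12,0,-4],[0,0,0],0],
  [[15,0,-5],[0,0,0],0],
])

```text
clock: 6.95
tcp_pos: [0.4726, 0.2751, 0.1188]
eef_rot: [0.053, 0.571, -0.073, 0.816]
ft_force: [-2.7, 0.1, 4.7]
gripper_width: -0.002
```

```bash
python3 -c "
from mv import *
go((-158,62,75),20,1)"
```

```text
clk 6.95 jig [-157.5   58.1  118.8] F [-2.7  0.1  4.7] | shift [ 41.    3.8 -15.5] turn [-0.006  0.001 -0.001]
```

Request:
drive_tool([
  [[3.5,0,-1.3],[0,0,0],0],
  [[7,0,-2.6],[0,0,0],0],
  [[10.5,0,-3.9],[0,0,0],0],
  [[14,0,-5.2],[0,0,0],0],
  [[17.5,0,-6.5],[0,0,0],0],
])

```text
clock: 7.45
tcp_pos: [0.4723, 0.275, 0.0998]
eef_rot: [0.053, 0.571, -0.073, 0.816]
ft_force: [-5.4, 1.2, 7.7]
gripper_width: -0.004
```

Request:
drive_tool([
  [[3.5,0,-1.3],[0,0,0],0],
  [[7,0,-2.6],[0,0,0],0],
  [[10.5,0,-3.9],[0,0,0],0],
  [[14,0,-5.2],[0,0,0],0],
  [[17.5,0,-6.5],[0,0,0],0],
])

```text
clock: 7.95
tcp_pos: [0.4725, 0.275, 0.0813]
eef_rot: [0.053, 0.571, -0.073, 0.816]
ft_force: [-1.1, -1.8, 7.8]
gripper_width: 0.003
```

Request:
drive_tool([
  [[3,0,-1.1],[0,0,0],0],
  [[6,0,-2.2],[0,0,0],0],
  [[9,0,-3.3],[0,0,0],0],
  [[9,0,-3.3],[0,0,0],0],
  [[9,0,-3.3],[0,0,0],0],
])

```text
clock: 8.45
tcp_pos: [0.4731, 0.2751, 0.0719]
eef_rot: [0.053, 0.571, -0.073, 0.816]
ft_force: [2.4, -0.9, 3.2]
gripper_width: -0.002
```

```bash
python3 -c "
from mv import *
go((-158,62,72),20,1)
a=eyes.snapshot('top')['color'];s=snap('scene')['color'];im=np.hstack([cv2.resize(a[180:320,170:310],(400,400)),cv2.resize(s[210:350,180:320],(400,400))]);cv2.imwrite('pics/v5.png',im[:,:,::-1])"
```

```text
clk 8.45 jig [-157.    58.2   71.9] F [ 2.4 -0.9  3.2] | shift [-0.5  3.8 -0.9] turn [-0.006  0.001 -0.001]
```

View pics/v5.png

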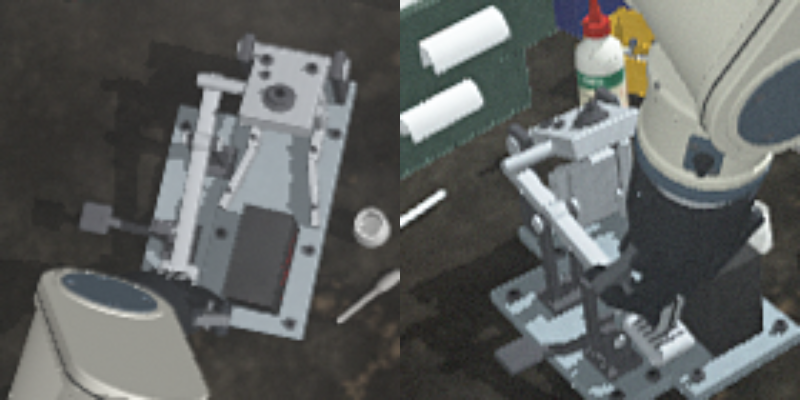

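The leaf is up and the lever is pressed. I'll go slightly past the catch and then lift away.

Request:
drive_tool([
  [[2,0,-0.7],[0,0,0],0],
  [[4,0,-1.4],[0,0,0],0],
  [[4,0,-1.4],[0,0,0],0],
  [[0,0,0],[0,0,0],0],
  [[-4,0,1.5],[0,0,0],0],
])

```text
clock: 9.05
tcp_pos: [0.4716, 0.2745, 0.0756]
eef_rot: [0.052, 0.572, -0.074, 0.816]
ft_force: [0.2, 0.3, -0.2]
gripper_width: 0.003
```

Request:
drive_tool([
  [[-4,0,1.5],[0,0,0],0],
  [[-8,0,3],[0,0,0],0],
  [[-12,0,4],[0,0,0],0],
  [[-20,0,7],[0,0,0],0],
  [[-30,0,10],[0,0,0],0],
])

```text
clock: 9.55
tcp_pos: [0.4712, 0.2748, 0.108]
eef_rot: [0.053, 0.571, -0.074, 0.816]
ft_force: [-0.6, -1.2, 0.2]
gripper_width: -0.0
```

```bash
python3 -c "
from mv import *
go((-215,-5,120),20,1)
a=eyes.snapshot('top')['color'];s=snap('scene')['color'];im=np.hstack([cv2.resize(a[180:320,170:310],(400,400)),cv2.resize(s[210:350,180:320],(400,400))]);cv2.imwrite('pics/v6.png',im[:,:,::-1])"
```

```text
clk 9.55 jig [-158.8   57.6  108. ] F [-0.6 -1.2  0.2] | shift [-30.5 -62.9 -48.3] turn [-0.006 -0.     0.   ]
```

View pics/v6.png

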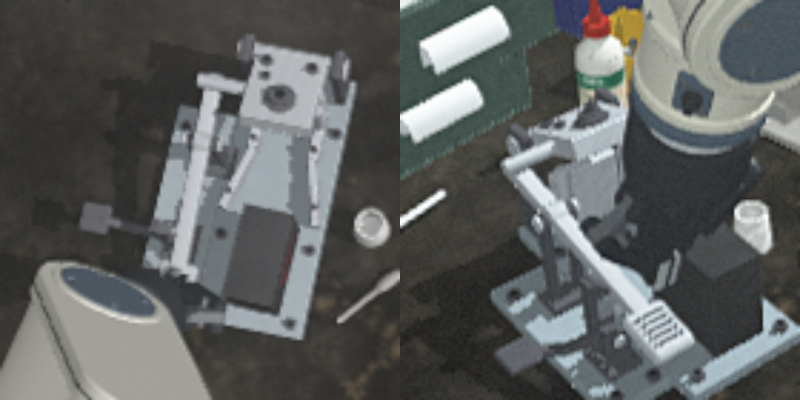

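The lever stays latched on its own and the leaf is up. Next I'll move behind the block.

Request:
drive_tool([
  [[-15,-10,-20],[0.006,0,0],0],
  [[-30,-30,-48],[0.006,0,0],0],
  [[-30,-63,-48],[0.006,0,0],0],
  [[5,-63,-61],[0.006,0,0],0],
  [[40,-63,-74],[0.006,0,0],0],
])

```text
clock: 10.15
tcp_pos: [0.4061, 0.2232, 0.0503]
eef_rot: [0.057, 0.569, -0.075, 0.817]
ft_force: [1.1, 0.2, -0.1]
gripper_width: 0.004
```

```bash
python3 -c "
from mv import *
go((-180,-5,47),20,1)
a=eyes.snapshot('top')['color'];s=snap('scene')['color'];im=np.hstack([cv2.resize(a[180:320,170:310],(400,400)),cv2.resize(s[210:350,180:320],(400,400))]);cv2.imwrite('pics/v7.png',im[:,:,::-1])"
```

```text
clk 10.15 jig [-213.9   -4.6   50.3] F [ 1.1  0.2 -0.1] | shift [14.8  0.  30.6] turn [-0.014  0.004 -0.003]
```

View pics/v7.png

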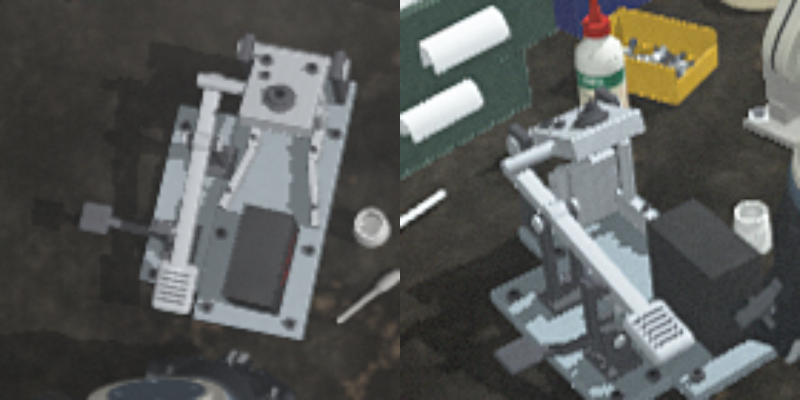

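The fingers are centred behind the block, with the lever still caught. Pushing now.

Request:
drive_tool([
  [[5,0,9],[0,0,0],0],
  [[10,0,18],[0,0,0],0],
  [[15,0,28],[0,0,0],0],
  [[17,0,35],[0,0,0],0],
  [[19,0,40],[0,0,0],0],
])

```text
clock: 10.75
tcp_pos: [0.451, 0.2152, 0.0475]
eef_rot: [0.056, 0.569, -0.075, 0.817]
ft_force: [-3.7, 0.4, 2.4]
gripper_width: -0.003
```

Request:
drive_tool([
  [[2.6,0.5,7],[0,0,0],0],
  [[5.1,1,14],[0,0,0],0],
  [[7.6,1.5,21],[0,0,0],0],
  [[10.2,2,28],[0,0,0],0],
  [[12.7,2.5,35],[0,0,0],0],
])

```text
clock: 11.25
tcp_pos: [0.4869, 0.2104, 0.0471]
eef_rot: [0.055, 0.57, -0.075, 0.816]
ft_force: [-3.3, 0.5, 1.3]
gripper_width: -0.001
```

```bash
python3 -c "
from mv import *
go((-67,-1,47),20,1)
a=eyes.snapshot('top')['color'];s=snap('scene')['color'];im=np.hstack([cv2.resize(a[180:320,170:310],(400,400)),cv2.resize(s[210:350,180:320],(400,400))]);cv2.imwrite('pics/v8.png',im[:,:,::-1])"
```

```text
clk 11.25 jig [-132.1   -3.1   47.1] F [-3.3  0.5  1.3] | shift [22.5  2.8 61. ] turn [-0.012  0.003 -0.   ]
```

View pics/v8.png

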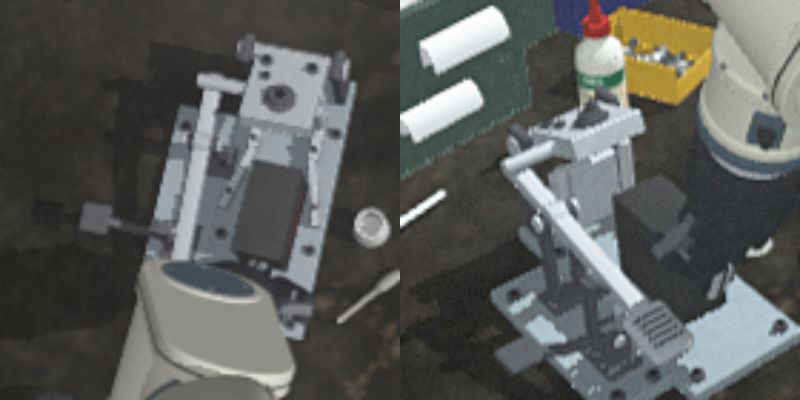

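The block is sliding straight into the lead-ins, so I'll carry on.

Request:
drive_tool([
  [[2.5,0.5,7],[0,0,0],0],
  [[5,1,14],[0,0,0],0],
  [[7.5,1.5,21],[0,0,0],0],
  [[10,2,28],[0,0,0],0],
  [[12.5,2.5,35],[0,0,0],0],
])

```text
clock: 11.85
tcp_pos: [0.5235, 0.2058, 0.0467]
eef_rot: [0.055, 0.57, -0.076, 0.816]
ft_force: [-3.5, 0.6, 1.7]
gripper_width: 0.003
```

Request:
drive_tool([
  [[2,0,5],[0,0,0],0],
  [[4,0,10],[0,0,0],0],
  [[5.5,0,15],[0,0,0],0],
  [[7.3,0,20],[0,0,0],0],
  [[8.5,0,23],[0,0,0],0],
])

```text
clock: 12.35
tcp_pos: [0.5478, 0.2011, 0.046]
eef_rot: [0.055, 0.57, -0.076, 0.816]
ft_force: [-1.8, 0.7, 1.1]
gripper_width: 0.001
```

```bash
python3 -c "
from mv import *
go((-67,-1,47),20,1)"
```

```text
clk 12.35 jig [-70.5  -1.5  46. ] F [-1.8  0.7  1.1] | shift [0.3 0.6 3.6] turn [-0.012  0.002  0.   ]
```

Small steps until the force rises against the stop.

Request:
drive_tool([
  [[0.7,0,1.5],[0,0,0],0],
  [[1.2,0,3],[0,0,0],0],
  [[1.7,0,4.5],[0,0,0],0],
  [[2.2,0,6],[0,0,0],0],
  [[2.2,0,6],[0,0,0],0],
])

```text
clock: 12.85
tcp_pos: [0.5517, 0.2002, 0.0458]
eef_rot: [0.055, 0.571, -0.076, 0.816]
ft_force: [-14.5, 5.1, 8.3]
gripper_width: -0.0
```

Request:
drive_tool([
  [[0.7,0,2],[0,0,0],0],
  [[0.7,0,2],[0,0,0],0],
  [[0.7,0,2],[0,0,0],0],
  [[0,0,-2],[0,0,0],0],
  [[-2,0,-8],[0,0,0],0],
])

```text
clock: 13.35
tcp_pos: [0.5459, 0.202, 0.0455]
eef_rot: [0.055, 0.57, -0.075, 0.817]
ft_force: [-0.4, -0.8, -0.1]
gripper_width: 0.004
```

Request:
drive_tool([
  [[-6,0,-20],[0,0,0],0],
  [[-20,0,-45],[0,0,0],0],
  [[-40,0,-70],[0,0,0],0],
  [[-70,0,-80],[0,0,0],0],
  [[-110,0,-80],[0,0,0],0],
])

```text
clock: 13.85
tcp_pos: [0.4322, 0.2217, 0.1201]
eef_rot: [0.054, 0.572, -0.076, 0.815]
ft_force: [1.0, 0.9, 0.9]
gripper_width: 0.001
```

```bash
python3 -c "
from mv import *
go((-120,144,160),20,1);print(manip.state()['q'].round(2))
st=eyes.snapshot('top');ss=eyes.snapshot('scene')
o=[]
for s,(u0,v0) in((st,(195,190)),(ss,(205,240))):
    im=cv2.resize(s['color'][v0:v0+115,u0:u0+100,::-1],None,fx=4,fy=4,interpolation=cv2.INTER_CUBIC)
    q=((proj(s,T(p,[(-57,22,88),(-57,-22,88),(25,-22,88),(25,22,88)]))-[u0,v0]+.5)*4).astype(np.int32);cv2.polylines(im,[q],True,(0,0,255),1);o.append(im)
cv2.imwrite('pics/v9.png',np.hstack(o))"
```

```text
clk 13.85 jig [-188.    -1.5  120.1] F [1.  0.9 0.9] | shift [-14.8 146.2  76. ] turn [-0.01  -0.001  0.003]
[ 0.6   0.34  2.18 -0.6   0.44 -0.26]
```

View pics/v9.png

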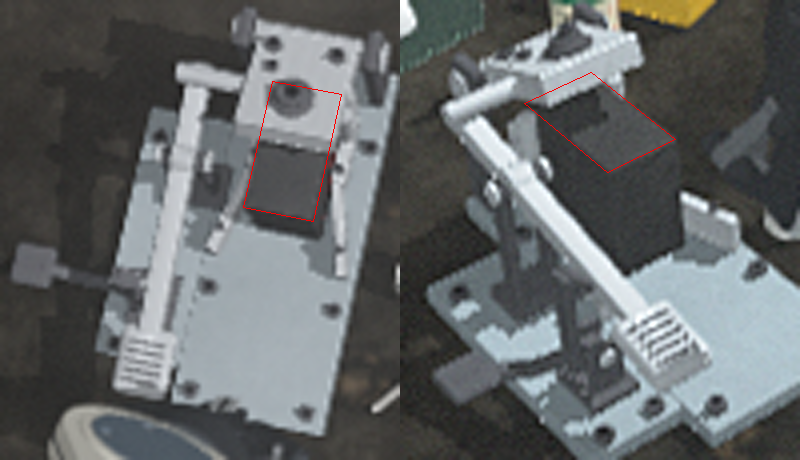

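The block matches the home outline in both views and the lever is still caught. On to the catch pad.

Request:
drive_tool([
  [[-15,30,10],[0,0,0],0],
  [[-20,70,25],[0,0,0],0],
  [[-20,110,45],[0,0,0],0],
  [[-15,140,65],[0,0,0],0],
  [[0,147,82],[0,0,0],0],
])

```text
clock: 14.45
tcp_pos: [0.5408, 0.3564, 0.1513]
eef_rot: [0.056, 0.568, -0.074, 0.818]
ft_force: [-0.0, -0.1, 0.4]
gripper_width: -0.001
```

```bash
python3 -c "
from mv import *
go((-110,146,78),20,1);print(manip.state()['q'].round(2))"
```

```text
clk 14.45 jig [-104.6  150.1  151.3] F [-0.  -0.1  0.4] | shift [ 66.8  -4.8 -30.6] turn [-0.012  0.006 -0.005]
[ 0.69  0.48  1.81 -0.44  0.66 -0.37]
```

Request:
drive_tool([
  [[17,-2,-8],[0,0,0],0],
  [[34,-4,-16],[0,0,0],0],
  [[50,-5,-23],[0,0,0],0],
  [[60,-5,-28],[0,0,0],0],
  [[67,-5,-31],[0,0,0],0],
])

```text
clock: 14.95
tcp_pos: [0.5306, 0.3484, 0.0747]
eef_rot: [0.055, 0.57, -0.076, 0.816]
ft_force: [0.3, -0.1, -1.0]
gripper_width: -0.002
```

Request:
drive_tool([
  [[4,0,-1.4],[0,0,0],0],
  [[8,0,-2.8],[0,0,0],0],
  [[12,0,-4.2],[0,0,0],0],
  [[15,0,-5.3],[0,0,0],0],
  [[18,0,-6.4],[0,0,0],0],
])

```text
clock: 15.45
tcp_pos: [0.5319, 0.35, 0.0579]
eef_rot: [0.056, 0.569, -0.075, 0.817]
ft_force: [1.1, 3.6, 3.0]
gripper_width: -0.001
```

```bash
python3 -c "
from mv import *
go((-110,146,50),20,1)"
```

```text
clk 15.45 jig [-112.3  142.3   57.9] F [1.1 3.6 3. ] | shift [ 8.2  3.7 -0.7] turn [-0.012  0.004 -0.002]
```

Request:
drive_tool([
  [[3,0,-1],[0,0,0],0],
  [[6,1,-2],[0,0,0],0],
  [[9,2,-3],[0,0,0],0],
  [[9,2,-3],[0,0,0],0],
  [[9,2,-3],[0,0,0],0],
])

```text
clock: 15.95
tcp_pos: [0.5315, 0.3505, 0.0474]
eef_rot: [0.055, 0.57, -0.076, 0.816]
ft_force: [2.7, 0.4, 2.4]
gripper_width: 0.0
```

Request:
drive_tool([
  [[0,0,0],[0,0,0],0],
  [[0,0,0],[0,0,0],0],
  [[0,0,0],[0,0,0],0],
  [[0,0,0],[0,0,0],0],
  [[0,0,0],[0,0,0],0],
])

```text
clock: 16.45
tcp_pos: [0.5314, 0.3506, 0.0475]
eef_rot: [0.055, 0.57, -0.076, 0.816]
ft_force: [1.3, -0.5, 3.3]
gripper_width: -0.004
```

Request:
drive_tool([
  [[0,0,0],[0,0,0],0],
  [[0,0,0],[0,0,0],0],
  [[0,0,0],[0,0,0],0],
  [[0,0,0],[0,0,0],0],
  [[0,0,0],[0,0,0],0],
])

```text
clock: 16.95
tcp_pos: [0.5315, 0.3507, 0.0475]
eef_rot: [0.055, 0.57, -0.076, 0.816]
ft_force: [0.8, -0.8, 3.6]
gripper_width: 0.003
```

```bash
python3 -c "
from mv import *
go((-110,146,50),20,1)
import pickle
st0,_=pickle.load(open('s.pkl','rb'))
snap('scene','sc_rel.png');st=snap('top')
for t in ('leaf','lift_lever'):
    for c in('top','scene'):
        d=eyes.trace(c,t)
        if d: v,u=np.nonzero(d[0]['pixels']);print(c,t,round(d[0]['p'],2),len(u),u.mean().round(1),v.mean().round(1),u.min(),u.max(),v.min(),v.max())
"
```

```text
clk 16.95 jig [-112.8  142.9   47.5] F [ 0.8 -0.8  3.6] | shift [-1.4  3.2  3.4] turn [-0.012  0.002  0.001]
top leaf 0.89 852 267.8 212.9 240 285 196 230
scene leaf 0.34 3513 271.8 326.7 214 320 289 358
top lift_lever 0.72 596 233.2 258.1 220 246 215 288
scene lift_lever 0.76 337 266.8 309.5 253 281 297 319
```

Request:
drive_tool([
  [[-5,0,1.8],[0,0,0],0],
  [[-12,0,4.5],[0,0,0],0],
  [[-24,3,9],[0,0,0],0],
  [[-50,6,10],[0,0,0],0],
  [[-80,10,10],[0,0,0],0],
])

```text
clock: 17.75
tcp_pos: [0.5149, 0.3636, 0.1268]
eef_rot: [0.055, 0.571, -0.076, 0.816]
ft_force: [0.1, 0.2, 1.2]
gripper_width: 0.001
```

Request:
drive_tool([
  [[-30,10,-20],[0,0,0],0],
  [[-60,20,-50],[0,0,0],0],
  [[-90,30,-80],[0,0,0],0],
  [[-100,40,-110],[0,0,0],0],
  [[-100,50,-120],[0,0,0],0],
])

```text
clock: 18.25
tcp_pos: [0.3778, 0.4416, 0.1806]
eef_rot: [0.055, 0.57, -0.074, 0.816]
ft_force: [0.8, -0.9, -1.3]
gripper_width: 0.001
```

```bash
python3 -c "
from mv import *
go((-110,146,50),20,1)
st=eyes.snapshot('top');ss=eyes.snapshot('scene')
o=[]
for s,(u0,v0) in((st,(195,190)),(ss,(205,240))):
    im=cv2.resize(s['color'][v0:v0+115,u0:u0+100,::-1],None,fx=4,fy=4,interpolation=cv2.INTER_CUBIC)
    for a,c in(([(-57,22,88),(-57,-22,88),(25,-22,88),(25,22,88)],(0,0,255)),([(-181,45,123),(-137,45,123),(-137,79,123),(-181,79,123)],(255,0,0)),([(52,31,106),(52,-31,106),(-22,-31,106),(-22,31,106)],(0,200,0)),([(-128,131,65),(-102,131,65),(-102,157,65),(-128,157,65)],(0,255,255))):
        q=((proj(s,T(p,a))-[u0,v0]+.5)*4).astype(np.int32);cv2.polylines(im,[q],True,c,1)
    o.append(im)
cv2.imwrite('pics/v10.png',np.hstack(o))"
```

```text
clk 18.25 jig [-280.   205.4  180.6] F [ 0.8 -0.9 -1.3] | shift [181.  -58.7 115.3] turn [-0.01   0.002 -0.002]
```

View pics/v10.png

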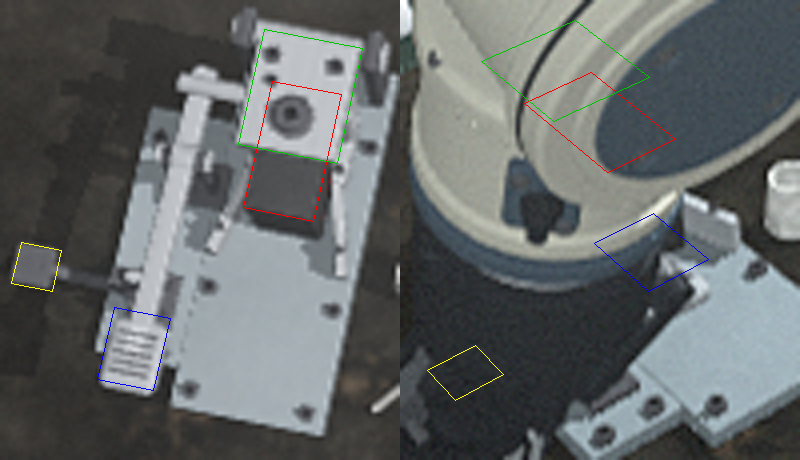

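The leaf lies flat at the expected outline, the lever is up, the catch pad is at rest, the block is home and the hand is clear. Handing in.

```bash
python3 -c "
from h import *
eyes.snapshot('top')
for t in('alu_cup','paste_jar','oil_bottle','calliper','stone_stick_3'): print(t,[(np.round(d['position'],3),round(d['p'],2)) for d in eyes.find_in('top',t)[:1]])
print(manip.state()['ft_force'].round(1)); print(workorder.sign_off())"
```

```text
alu_cup []
paste_jar [(array([0.35 , 0.386, 0.046]), 0.56)]
oil_bottle [(array([0.744, 0.065, 0.078]), 0.73)]
calliper [(array([0.357, 0.097, 0.011]), 0.16)]
stone_stick_3 [(array([0.358, 0.094, 0.013]), 0.7)]
[1.5 0.2 0.3]
the job is handed in; nothing more can be done
None
```

The block is loaded in the drill jig and I handed the job in at about 18.5 s; the sign-off reports no verdict. I pressed the lever until the catch held it, pushed the block home, then pressed the catch's tail to bring the leaf down.

- **Lever and leaf:** After I let go, the lever stayed down and the leaf stayed up. In the last top picture the leaf lies flat on the block, the lever is up again and the catch pad is at its rest position. I judged these from pictures only, because the joint angles and the leaf's force on the block could not be read.
- **Block:** The push force rose to about 14 N against the back stop. The block matched the home outline to 1–2 mm in both cameras then, and still did in the last top picture.
- **Hand:** It ended clear of everything, with about 1 N at the wrist, which is sensor noise.
- **Other things:** The paste jar, oil bottle and stone stick were where they started, to within about 4 mm.
- **Checks that failed or are missing:**
  - The network did not report the aluminium cup in the last look, though a cup-like shape stands in about its old place in the last scene picture.
  - Its only calliper report was a weak false hit (p 0.16) on the stone stick.
  - I did not measure the carbide burr.
  - The arm blocked the scene camera's view of the jig in the final picture.
- **Detour:** On the approach the wrist came close to its range limit, so I turned the hand half round, which cost about 2 s.

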